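# One turn of the connector press hand wheel

## Task

The bench press has to be set one thread lower for the next job: with the fingers, push its hand wheel round by the upright handle, clockwise seen from above, through exactly one full turn, so that the handle comes back to where it started. Push gently, without gripping the handle, leave the circuit board in the press and the things lying around it where they are, and finish clear of everything.

Things in the scene. Friction and masses are not known exactly. Their poses are not given: they have to be found in the camera images.
- press: Small grey bench screw press, fixed to the table: base plate 200 x 200 x 18 mm, two steel columns 22 mm thick at y = +-78 mm, crosshead beam with its top 178 mm above the table, and above it a bright metal hand wheel with nothing over it. Origin: centre of the base plate's underside, on the table; the wheel's vertical axis passes through it; z up. It stands at a different place and yaw each time.
- wheel_centre (a point): Centre of the hand wheel, on its vertical axis, 200 mm above the table at mid height of the rim. The rim is a ring of 75 mm mean radius made of 16 mm round bar (outer diameter 166 mm, top of the rim 208 mm above the table), with three spokes 12 mm thick and a hub whose nut ends 218 mm above the table (about 9 mm in radius at its top; 38 mm wide below 212 mm).
- handle: Upright handle on the wheel's rim at the end of one spoke, the only thing that stands up from the rim: black round grip 22 mm in diameter from 212 to 258 mm above the table, on a 12 mm pin. It goes round with the wheel and its grip spins freely on its pin. Origin: on its axis, at its foot in the middle of the rim bar, 200 mm above the table and 75 mm from the wheel's axis; z up; its yaw means nothing.
- wheel (a joint): Angle of the hand wheel in rad, growing when it turns clockwise seen from above; one full turn is 6.283. At 0 the handle lies in the press's +x direction, and at value q in the direction press yaw minus q. It starts anywhere from 0.2 to 5.8 and has end stops at -0.3 and 14. It turns with a steady friction of about 0.2 N m (about 3 N at the handle) and stays where it is left. Each clockwise turn lowers the pressing pad by 10 mm; the pad does not reach the board.
- board: Loose green circuit board 110 x 75 x 4 mm with parts up to 16 mm high, lying on the press's base plate under the pad. Leave alone. Origin: centre of its underside.
- screwdriver: Loose screwdriver with an orange handle, lying on the table beside the press on its +y side. Leave alone. Origin: underside, near the middle of its length, which runs along x.
- bracket: Loose black drive bracket, 30 x 140 mm and 35 mm high at one end, lying on the table alongside the base plate, on the press's -y side. Leave alone. Origin: centre of its underside.
- dish: Loose steel parts dish, 80 mm across and 28 mm high, standing on the table near the press. Leave alone. Origin: centre of its underside.

How it is judged (in metres and radians):
On the way, in this order (a step that is already met when the one before it is completed fails the run):
1. fingers push the handle to the far side of its circle, more than 130 mm from its start, about half a turn (distance of handle from where it was at the start of the episode above 0.13 m and contact force between the fingers and handle above 0.3 N), for 0.04 s.
2. fingers push the handle on round, back to within 100 mm of its start (distance of handle from where it was at the start of the episode below 0.1 m and contact force between the fingers and handle above 0.3 N), for 0.04 s.
At the end, for the whole second after the job is handed in: The handle is within 12 mm (about 9 degrees) of where it started, the wheel having gone round clockwise once (not zero, two or backwards: its joint reads between 6.15 and 12.4 rad), at rest; board, screwdriver, bracket and dish are within 15 mm of where they were (distance of handle from where it was at the start of the episode below 0.012 m and value of joint wheel between 6.15 and 12.4 rad and velocity of joint wheel between -0.05 and 0.05 rad/s and distance of each of board, screwdriver, bracket, dish from where it was at the start of the episode below 0.015 m); the robot touches nothing.
It fails at once if board is lifted, carried or pushed more than 15 mm (distance of board from where it was at the start of the episode above 0.015 m).
It fails at once if screwdriver is lifted, carried or pushed more than 15 mm (distance of screwdriver from where it was at the start of the episode above 0.015 m).
It fails at once if bracket is lifted, carried or pushed more than 15 mm (distance of bracket from where it was at the start of the episode above 0.015 m).
It fails at once if dish is lifted, carried or pushed more than 15 mm (distance of dish from where it was at the start of the episode above 0.015 m).
It fails at once if the handle is gripped hard or wrenched with more than 30 N (contact force between the fingers and handle above 30 N).
It also fails if it takes over 54 s, if anything falls off the work surface, if the arm or the gripper's body presses on something with over 40 N, if the wrist force passes 120 N, or if a joint passes its speed limit or range.

## Robot

A 6-joint arm with a two-finger parallel gripper is mounted at the origin on the work surface. World frame = base frame: x ahead of the robot, y to its left, z up, the work surface at z = 0. Lengths are in mm, angles in degrees, forces in N, time in s.
With the tool pointing down it reaches from about 300 to 850 mm from the base axis. Payload 4.2 kg.
Tool frame: the origin (TCP) lies at the very end of the fingers, on their centre line; the grasp point (between the pads) lies 19 mm behind it (env.grasp_offset is the distance from the TCP to the grasp point, in mm); z points along the fingers, y is the line along which they close (so a half turn about z gives the same grasp; the last joint's range is limited). The gripper opens to 91 mm and grips with 3 to 60 N. Pads are 32 mm wide; open, the fingers measure 118 mm over their backs; the gripper's body (76 mm by 178 mm) begins 60 mm behind the grasp point.
Start: joints at [63.484, 18.312, 89.639, -0, 72.044, -1.146], TCP at [246.375, 519.56, 213.976] pointing down, gripper open.
Joint ranges: [-177.97, 177.97], [-48.28, 115.42], [12.27, 149.76], [-77.06, 257.06], [2.81, 150.46], [-146.56, 146.56]. Speed limits (degrees/s): [147.25, 147.25, 180, 180, 180, 180].

## Interface

Orientations are given as [roll, pitch, yaw] about the fixed x, y, z axes, in that order (R = Rz(yaw) Ry(pitch) Rx(roll)).
In Python, from workcell import env gives the robot as it stands. The module is installed in compiled form; this text tells all that it offers.
- The arm moves only by the tool send_rows, never from a script. Its argument "motion" is a list of rows, each an object of numbers: "tx", "ty", "tz": the shift along the tool's x, y, z in units of 500 mm (1.0 is 500 mm); "rx", "ry", "rz": the turn, a rotation vector about the tool's x, y, z in units of 30 degrees (1.0 is 30 degrees); "gripper": the closure, from -1 (fully open) to 1 (shut). In form: [{"tx": .., "ty": .., "tz": .., "rx": .., "ry": .., "rz": .., "gripper": ..}, ...]. A call has 1 to 12 rows; each row shifts and turns the commanded pose from where the row before left it, along the tool's axes as they then stand; what a row does not reach is not made up. A row lasts 1/8 s, in which the tool goes at most 62.5 mm and 10.7 degrees, less where a joint would pass 70% of its speed; a pose out of reach is approached as far as the arm can. A call with a number of a shift or a turn outside -1 to 1 is refused whole. A call with a gripper value outside its range is refused whole. The fingers move at their own pace and stop on an object; "grip_force" is the grip in N (left out, the last holds). Time passes only in rows, so rows that do not move let the fingers close. It gives the time, the measured TCP pose, the force, the opening and the grip force at its end, in the units of the state.
- env.state(): the state, without advancing time (a new reading comes with each control period).
- env.grab_frame(name): name is "side" or "top" or "wrist"; returns a dict with "frame" (420x560x3 uint8, red, green, blue), "vertical_fov" (degrees; the focal length in pixels is half the picture's height over the tangent of half this angle, whatever the lens; pixels are square), "cx", "cy" (the principal point, pixels), "rvec" (rotation vector, rad) and "tvec" (3), from world to camera coordinates, as OpenCV has them; the wrist camera has in their place "T_tool_cam" (4x4, takes a point from camera to tool coordinates, whose origin is the TCP and whose axes are the flange's). Camera axes: x right, y down, z forward; pixel columns grow to the right and rows downward; lengths in mm; the calibration is good to about 2 mm. The wrist camera is an equidistant fisheye: a pixel r from the principal point sees the ray r / f radians off the axis. A picture is of the moment at which its call begins: read the wrist's pose just before it. There is no depth.
- env.job_done(): hands the job in; it is judged then, once.
The state is a dict: "time_s": time; "qpos": joint angles; "qvel": joint speeds; "effort": joint torques, N m; "ee_pos": TCP position; "ee_rot": TCP orientation; "force": force on the tool from outside, world axes, zero at the start; "torque": the same for the moment, N m; "gripper_width": finger opening in mm; "gripper_force": force on a finger pad.
Only numpy, scipy, OpenCV 4.12 (cv2) and the standard library are available. Lean on these libraries where they do the work, as an engineer would, in place of code of your own. Each camera call takes 0.05 s, during which the arm holds its last target. There are 200 camera calls.

## Working session

There is one attempt and no reset: what is moved stays moved. The work goes in short steps, Python scripts to look and compute and a tool call to move; the robot and the scene stay as the last step left them, time stands still between calls to the robot, and variables do not carry over. Pictures are saved under pics/ and viewed, at most 10 in all, crops included, and the job is handed in when it is done.

Besides the shell and the picture viewer there is one more tool, called as name(argument=value, ...), one argument or row to a line, values as JSON. send_rows: Moves the arm, as the interface text tells. Shifts and turns lie within -1 to 1; 1 stands for 500 mm of shift or 30 degrees of turn. Its arguments: {"type":"object","properties":{"motion":{"type":"array"},"grip_force":{"type":"number"}},"required":["motion"]}

```bash
mkdir -p pics; ls
python3 - <<'E'
from workcell import env
import cv2,pickle
d={}
for n in ("side","top"):
    g=env.grab_frame(n); d[n]=g
    print(n,g["vertical_fov"],g["cx"],g["cy"],g["rvec"],g["tvec"])
    cv2.imwrite(f"pics/{n}0.png",g["frame"][:,:,::-1])
pickle.dump(d,open("f0.pkl","wb"))
s=env.state();print(s["time_s"],s["ee_pos"],s["ee_rot"],s["gripper_width"])
E
```

```text
pics
side 44.392428400524665 284.02021190559367 216.1604796740722 [ 2.10652011 -0.67039451  0.35230897] [-467.80524064  331.37663908  695.11224848]
top 48.76953720949526 280.0058338943431 215.4224186681405 [ 2.16368656 -2.18734469  0.16529397] [ 50.2307146  636.81262822 857.63290907]
0.1 [246.17469501 519.1402585  213.21126951] [-1.79909707e+02 -1.29202928e-03  1.54628344e+02] 91.51667879181997
```

View pics/side0.png

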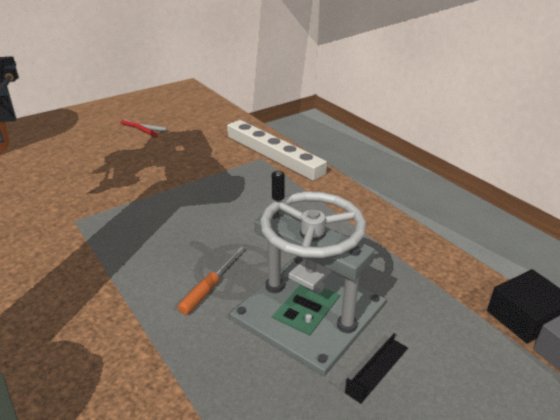

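View pics/top0.png

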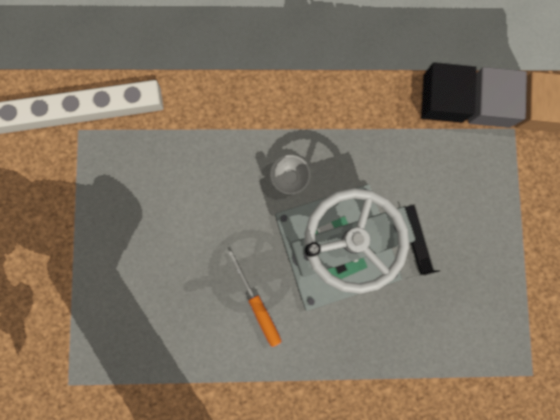

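The side view shows the handle at about (278,185) and the wheel centre at about (313,222). In the top view the wheel hub is at (357,240) and the handle at (313,249). The dish is at (291,175), behind and left, and the bracket is at (420,240). Nothing stands higher than the wheel.

```bash
cat > h.py <<'E'
import numpy as np,cv2
def cam(g):
    f=g["frame"].shape[0]/2/np.tan(np.radians(g["vertical_fov"]/2))
    R=cv2.Rodrigues(np.array(g["rvec"],float))[0]; t=np.array(g["tvec"],float)
    return f,R,t
def ray(g,uv,z):
    f,R,t=cam(g); uv=np.atleast_2d(uv).astype(float)
    d=np.c_[(uv[:,0]-g["cx"])/f,(uv[:,1]-g["cy"])/f,np.ones(len(uv))]@R
    c=-R.T@t
    return c+d*((z-c[2])/d[:,2])[:,None]
def circ(P):
    A=np.c_[2*P[:,:2],np.ones(len(P))]; x=np.linalg.lstsq(A,(P[:,:2]**2).sum(1),rcond=None)[0]
    return x[:2],np.sqrt(x[2]+x[:2]@x[:2])
def ring(g,c,lo=60,hi=90):
    """circle through bright pixels near a guessed centre"""
    m=(g["frame"].min(2)>135); v,u=np.nonzero(m); P=ray(g,np.c_[u,v],200)[:,:2]
    for k in range(4):
        r=np.hypot(*(P-c).T); Q=P[(r>lo)&(r<hi)]; c,R=circ(Q)
    return c,R,len(Q)
def handle(g,box,z,thr=45):
    x0,y0,x1,y1=box; m=(g["frame"][y0:y1,x0:x1].max(2)<thr).astype(np.uint8)
    n,l,s,c=cv2.connectedComponentsWithStats(m); i=1+np.argmax(s[1:,4])
    return c[i]+[x0,y0],s[i]
E
python3 - <<'E'
import pickle;from h import *
d=pickle.load(open("f0.pkl","rb"));T,S=d["top"],d["side"]
for g,uv in((T,(357,240)),(S,(313,222))):
    c0=ray(g,uv,208)[0,:2]; print(c0,ring(g,c0))
for g,b in((T,(300,235,328,262)),(S,(265,165,292,205))):
    c,s=handle(g,b,235); print(c,s,ray(g,c,235),ray(g,c,258))
f,R,t=cam(T);print("topcam",-R.T@t)
E
```

```text
[577.33181208 -70.42679919] (array([575.33258782, -71.86688968]), np.float64(75.57960398237768), 2745)
[571.69705781 -78.96890868] (array([579.06796296, -68.5472544 ]), np.float64(75.04894703676158), 2060)
[307.1  250.45] [ 5 10  7 11 40] [[560.82750751  10.29542372 235.        ]] [[559.85282571  12.39968448 258.        ]]
[277.53684211 186.62105263] [  7   7  12  28 285] [[560.95449984   1.18444215 235.        ]] [[540.05226686 -28.9335815  258.        ]]
topcam [531.58735926  73.4225867  924.99278814]
```

send_rows(
  motion=[
    {"tz": -0.06,"rz": -0.282,"gripper": 1},
    {"tz": -0.06,"rz": -0.282,"gripper": 1},
    {"tz": -0.06,"rz": -0.282,"gripper": 1},
    {"gripper": 1},
  ],
  grip_force=10,
)

```text
invalid input at $.motion[0]: expected keys tx, ty, tz, rx, ry, rz, gripper
```

send_rows(
  motion=[
    {"tx": -0.046,"ty": -0.09,"gripper": 1},
    {"tx": -0.046,"ty": -0.09,"gripper": 1},
    {"tx": -0.046,"ty": -0.09,"gripper": 1},
    {"tx": -0.046,"ty": -0.09,"gripper": 1},
    {"tx": -0.046,"ty": -0.09,"gripper": 1},
    {"tx": -0.046,"ty": -0.09,"gripper": 1},
    {"tx": -0.046,"ty": -0.09,"gripper": 1},
    {"tx": -0.046,"ty": -0.09,"gripper": 1},
    {"tx": -0.046,"ty": -0.09,"gripper": 1},
    {"tx": -0.046,"ty": -0.09,"gripper": 1},
    {"tx": -0.046,"ty": -0.09,"gripper": 1},
    {"gripper": 1},
  ],
)

```text
invalid input at $.motion[0]: expected keys tx, ty, tz, rx, ry, rz, gripper
```

All keys are needed in every row.

send_rows(
  motion=[
    {"tx": 0,"ty": 0,"tz": -0.06,"rx": 0,"ry": 0,"rz": -0.282,"gripper": 1},
    {"tx": 0,"ty": 0,"tz": -0.06,"rx": 0,"ry": 0,"rz": -0.282,"gripper": 1},
    {"tx": 0,"ty": 0,"tz": -0.06,"rx": 0,"ry": 0,"rz": -0.282,"gripper": 1},
    {"tx": 0,"ty": 0,"tz": 0,"rx": 0,"ry": 0,"rz": 0,"gripper": 1},
  ],
  grip_force=10,
)

```text
time_s: 0.6
ee_pos: [246.8, 520.4, 305.9]
ee_rot: [179.8, 0.1, 179.9]
force: [-0.4, -0.0, 0.0]
gripper_width: 53.9
gripper_force: 0.0
```

send_rows(
  motion=[
    {"tx": -0.05,"ty": -0.098,"tz": 0,"rx": 0,"ry": 0,"rz": 0,"gripper": 1},
    {"tx": -0.05,"ty": -0.098,"tz": 0,"rx": 0,"ry": 0,"rz": 0,"gripper": 1},
    {"tx": -0.05,"ty": -0.098,"tz": 0,"rx": 0,"ry": 0,"rz": 0,"gripper": 1},
    {"tx": -0.05,"ty": -0.098,"tz": 0,"rx": 0,"ry": 0,"rz": 0,"gripper": 1},
    {"tx": -0.05,"ty": -0.098,"tz": 0,"rx": 0,"ry": 0,"rz": 0,"gripper": 1},
    {"tx": -0.05,"ty": -0.098,"tz": 0,"rx": 0,"ry": 0,"rz": 0,"gripper": 1},
    {"tx": -0.05,"ty": -0.098,"tz": 0,"rx": 0,"ry": 0,"rz": 0,"gripper": 1},
    {"tx": -0.05,"ty": -0.098,"tz": 0,"rx": 0,"ry": 0,"rz": 0,"gripper": 1},
    {"tx": -0.05,"ty": -0.098,"tz": 0,"rx": 0,"ry": 0,"rz": 0,"gripper": 1},
    {"tx": -0.05,"ty": -0.098,"tz": 0,"rx": 0,"ry": 0,"rz": 0,"gripper": 1},
    {"tx": -0.05,"ty": -0.098,"tz": 0,"rx": 0,"ry": 0,"rz": 0,"gripper": 1},
    {"tx": 0,"ty": 0,"tz": 0,"rx": 0,"ry": 0,"rz": 0,"gripper": 1},
  ],
)

```text
time_s: 2.1
ee_pos: [521.9, -22.4, 301.5]
ee_rot: [-180.0, -0.2, 179.6]
force: [0.0, 0.2, -0.4]
gripper_width: 0.3
gripper_force: 0.0
```

Run:
```python
from workcell import env
import cv2,pickle
s=env.state();print(s["ee_pos"],s["ee_rot"],s["gripper_width"])
d={"wrist":env.grab_frame("wrist"),"side":env.grab_frame("side"),"s":s}
pickle.dump(d,open("f1.pkl","wb"))
cv2.imwrite("pics/w1.png",d["wrist"]["frame"][:,:,::-1])
g=d["wrist"];print(g["vertical_fov"],g["cx"],g["cy"],g["T_tool_cam"])
```

```text
[521.88932759 -22.36194477 301.48527674] [-179.97239986   -0.20605954  179.61914331] 0.2888134049881888
65.70646984690485 278.82321024526897 205.53163441158276 [[-2.27420214e-04 -9.71476162e-01 -2.37137124e-01  6.63638210e+01]
 [ 9.99999969e-01 -1.97092574e-04 -1.51597814e-04 -8.74390552e-01]
 [ 1.00535696e-04 -2.37137151e-01  9.71476176e-01 -1.70518793e+02]
 [ 0.00000000e+00  0.00000000e+00  0.00000000e+00  1.00000000e+00]]
```

View pics/w1.png

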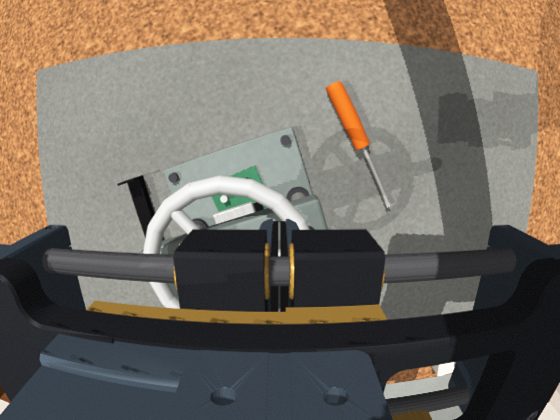

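The wrist view shows the wheel at about (220,240) with the closed fingers at (280,270); the handle is hidden behind the gripper. I'm descending behind the handle, over the rim.

send_rows(
  motion=[
    {"tx": 0,"ty": 0,"tz": 0.04,"rx": 0,"ry": 0,"rz": 0,"gripper": 1},
    {"tx": 0,"ty": 0,"tz": 0.04,"rx": 0,"ry": 0,"rz": 0,"gripper": 1},
    {"tx": 0,"ty": 0,"tz": 0.04,"rx": 0,"ry": 0,"rz": 0,"gripper": 1},
    {"tx": 0,"ty": 0,"tz": 0.036,"rx": 0,"ry": 0,"rz": 0,"gripper": 1},
    {"tx": 0,"ty": 0,"tz": 0,"rx": 0,"ry": 0,"rz": 0,"gripper": 1},
  ],
)

```text
time_s: 2.82
ee_pos: [519.7, -17.9, 224.4]
ee_rot: [180.0, -0.2, -179.9]
force: [-0.5, -0.4, 0.2]
gripper_width: 0.4
gripper_force: 0.0
```

```bash
cat > look.py <<'E'
import sys,pickle,cv2;from h import *;from workcell import env
def blobs(g):
    """dark blobs whose 235 mm ray lands on the handle circle"""
    m=(g["frame"].max(2)<45).astype(np.uint8); n,l,s,c=cv2.connectedComponentsWithStats(m)
    for i in range(1,n):
        if s[i,4]<60: continue
        p=ray(g,c[i],235)[0,:2]-C
        if 45<np.hypot(*p)<105: print(c[i].round(),s[i,4],"pos",(p+C).round(1),"r %.0f ang %.1f"%(np.hypot(*p),np.degrees(np.arctan2(p[1],p[0]))))
C=np.array([577.,-70.])
if __name__=="__main__":
    s=env.state();print(s["time_s"],s["ee_pos"].round(1) if hasattr(s["ee_pos"],"round") else s["ee_pos"],s["force"])
    for n in ("side","top"):
        g=env.grab_frame(n);print(n);blobs(g);cv2.imwrite(f"pics/{n}_{sys.argv[1]}.png",g["frame"][:,:,::-1])
E
python3 look.py a
python3 - <<'E'
import pickle;from look import *
d=pickle.load(open("f0.pkl","rb"));
for n in("side","top"): print(n);blobs(d[n])
# circle path, tool radius 75, from 139 deg, 8 deg steps: tx=-dx/500, ty=dy/500
a=np.radians(np.arange(139,139-368,-8)); P=np.c_[np.cos(a),np.sin(a)]*75+C; D=np.diff(P,axis=0)/500
print([(round(-x,4),round(y,4)) for x,y in D])
E
```

```text
2.825 [519.7 -17.9 224.4] [-0.50074784 -0.43233981  0.19927421]
side
[280. 195.] 61 pos [549.1 -21.3] r 56 ang 119.8
top
[413. 219.] 156 pos [ 606.  -151.9] r 87 ang -70.5
side
[278. 187.] 285 pos [561.    1.2] r 73 ang 102.7
top
[419. 245.] 670 pos [ 567.8 -158.7] r 89 ang -95.9
[(np.float64(-0.0148), np.float64(0.0148)), (np.float64(-0.0167), np.float64(0.0126)), (np.float64(-0.0183), np.float64(0.0101)), (np.float64(-0.0195), np.float64(0.0075)), (np.float64(-0.0204), np.float64(0.0047)), (np.float64(-0.0208), np.float64(0.0018)), (np.float64(-0.0209), np.float64(-0.0011)), (np.float64(-0.0205), np.float64(-0.004)), (np.float64(-0.0198), np.float64(-0.0068)), (np.float64(-0.0186), np.float64(-0.0095)), (np.float64(-0.0171), np.float64(-0.012)), (np.float64(-0.0153), np.float64(-0.0143)), (np.float64(-0.0132), np.float64(-0.0163)), (np.float64(-0.0108), np.float64(-0.0179)), (np.float64(-0.0082), np.float64(-0.0193)), (np.float64(-0.0054), np.float64(-0.0202)), (np.float64(-0.0026), np.float64(-0.0208)), (np.float64(0.0004), np.float64(-0.0209)), (np.float64(0.0033), np.float64(-0.
[... 406 characters left out ...]
9), np.float64(-0.0004)), (np.float64(0.0208), np.float64(0.0026)), (np.float64(0.0202), np.float64(0.0054)), (np.float64(0.0193), np.float64(0.0082)), (np.float64(0.0179), np.float64(0.0108)), (np.float64(0.0163), np.float64(0.0132)), (np.float64(0.0143), np.float64(0.0153)), (np.float64(0.012), np.float64(0.0171)), (np.float64(0.0095), np.float64(0.0186)), (np.float64(0.0068), np.float64(0.0198)), (np.float64(0.004), np.float64(0.0205)), (np.float64(0.0011), np.float64(0.0209)), (np.float64(-0.0018), np.float64(0.0208)), (np.float64(-0.0047), np.float64(0.0204)), (np.float64(-0.0075), np.float64(0.0195)), (np.float64(-0.0101), np.float64(0.0183)), (np.float64(-0.0126), np.float64(0.0167))]
```

View pics/side_a.png

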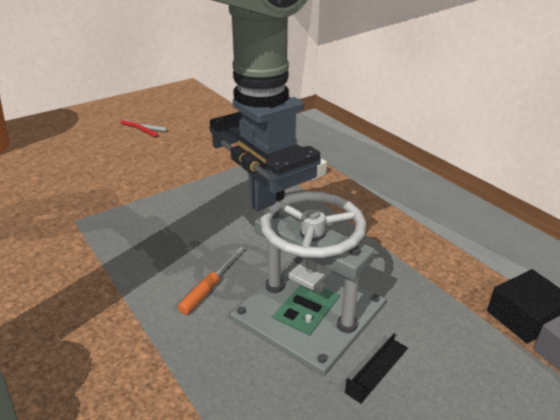

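The fingertips are at about (265,200), just behind the handle at (278,190) and clear of the rim. The push round can start.

send_rows(
  motion=[
    {"tx": -0.015,"ty": 0.014,"tz": 0,"rx": 0,"ry": 0,"rz": 0,"gripper": 1},
    {"tx": -0.017,"ty": 0.0125,"tz": 0,"rx": 0,"ry": 0,"rz": 0,"gripper": 1},
    {"tx": -0.018,"ty": 0.01,"tz": 0,"rx": 0,"ry": 0,"rz": 0,"gripper": 1},
    {"tx": -0.0195,"ty": 0.0075,"tz": 0,"rx": 0,"ry": 0,"rz": 0,"gripper": 1},
    {"tx": -0.0205,"ty": 0.0045,"tz": 0,"rx": 0,"ry": 0,"rz": 0,"gripper": 1},
    {"tx": -0.021,"ty": 0.002,"tz": 0,"rx": 0,"ry": 0,"rz": 0,"gripper": 1},
    {"tx": -0.021,"ty": -0.001,"tz": 0,"rx": 0,"ry": 0,"rz": 0,"gripper": 1},
    {"tx": -0.0205,"ty": -0.004,"tz": 0,"rx": 0,"ry": 0,"rz": 0,"gripper": 1},
  ],
)

```text
time_s: 3.92
ee_pos: [598.5, 3.6, 225.8]
ee_rot: [180.0, 0.0, -180.0]
force: [-4.2, 2.1, 0.9]
gripper_width: 0.3
gripper_force: 1.7
```

```bash
python3 look.py b
```

```text
3.925 [598.5   3.6 225.8] [-4.15626307  2.06538284  0.93429228]
side
[314. 180.] 256 pos [622.3 -15.2] r 71 ang 50.4
top
[318. 238.] 70 pos [578.5  -6.6] r 63 ang 88.6
```

View pics/side_b.png

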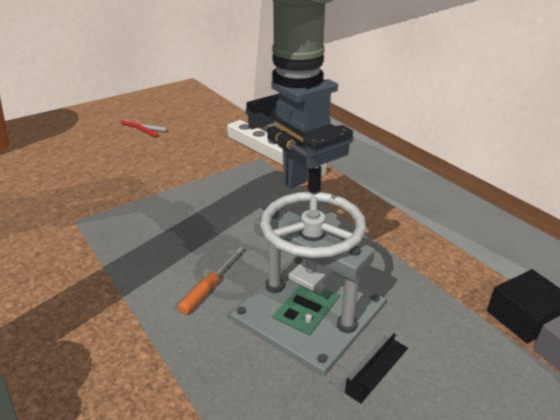

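The handle has moved round to (314,180), at angle 50°, with the fingers 24° behind it and a push of about 4 N. I'll continue.

send_rows(
  motion=[
    {"tx": -0.02,"ty": -0.007,"tz": 0,"rx": 0,"ry": 0,"rz": 0,"gripper": 1},
    {"tx": -0.0185,"ty": -0.0095,"tz": 0,"rx": 0,"ry": 0,"rz": 0,"gripper": 1},
    {"tx": -0.017,"ty": -0.012,"tz": 0,"rx": 0,"ry": 0,"rz": 0,"gripper": 1},
    {"tx": -0.0155,"ty": -0.0145,"tz": 0,"rx": 0,"ry": 0,"rz": 0,"gripper": 1},
    {"tx": -0.013,"ty": -0.0165,"tz": 0,"rx": 0,"ry": 0,"rz": 0,"gripper": 1},
    {"tx": -0.011,"ty": -0.018,"tz": 0,"rx": 0,"ry": 0,"rz": 0,"gripper": 1},
    {"tx": -0.008,"ty": -0.0195,"tz": 0,"rx": 0,"ry": 0,"rz": 0,"gripper": 1},
    {"tx": -0.0055,"ty": -0.02,"tz": 0,"rx": 0,"ry": 0,"rz": 0,"gripper": 1},
    {"tx": -0.0025,"ty": -0.021,"tz": 0,"rx": 0,"ry": 0,"rz": 0,"gripper": 1},
    {"tx": 0.0005,"ty": -0.021,"tz": 0,"rx": 0,"ry": 0,"rz": 0,"gripper": 1},
    {"tx": 0.0035,"ty": -0.0205,"tz": 0,"rx": 0,"ry": 0,"rz": 0,"gripper": 1},
    {"tx": 0.006,"ty": -0.02,"tz": 0,"rx": 0,"ry": 0,"rz": 0,"gripper": 1},
  ],
)

```text
time_s: 5.52
ee_pos: [647.9, -96.7, 226.1]
ee_rot: [180.0, 0.0, -180.0]
force: [0.4, 6.0, -0.4]
gripper_width: 0.2
gripper_force: 2.5
```

```bash
python3 look.py c
```

```text
5.525 [647.9 -96.7 226.1] [ 0.38380213  5.98652617 -0.40807679]
side
[363. 206.] 319 pos [ 634.6 -119.6] r 76 ang -40.7
top
[354. 176.] 1685 pos [673.8 -64. ] r 97 ang 3.5
```

send_rows(
  motion=[
    {"tx": 0.009,"ty": -0.019,"tz": 0,"rx": 0,"ry": 0,"rz": 0,"gripper": 1},
    {"tx": 0.0115,"ty": -0.0175,"tz": 0,"rx": 0,"ry": 0,"rz": 0,"gripper": 1},
    {"tx": 0.0135,"ty": -0.016,"tz": 0,"rx": 0,"ry": 0,"rz": 0,"gripper": 1},
    {"tx": 0.016,"ty": -0.0135,"tz": 0,"rx": 0,"ry": 0,"rz": 0,"gripper": 1},
    {"tx": 0.0175,"ty": -0.0115,"tz": 0,"rx": 0,"ry": 0,"rz": 0,"gripper": 1},
    {"tx": 0.019,"ty": -0.009,"tz": 0,"rx": 0,"ry": 0,"rz": 0,"gripper": 1},
    {"tx": 0.02,"ty": -0.006,"tz": 0,"rx": 0,"ry": 0,"rz": 0,"gripper": 1},
    {"tx": 0.0205,"ty": -0.0035,"tz": 0,"rx": 0,"ry": 0,"rz": 0,"gripper": 1},
    {"tx": 0.021,"ty": -0.0005,"tz": 0,"rx": 0,"ry": 0,"rz": 0,"gripper": 1},
    {"tx": 0.021,"ty": 0.0025,"tz": 0,"rx": 0,"ry": 0,"rz": 0,"gripper": 1},
    {"tx": 0.02,"ty": 0.0055,"tz": 0,"rx": 0,"ry": 0,"rz": 0,"gripper": 1},
  ],
)

```text
time_s: 7.0
ee_pos: [553.0, -140.8, 226.0]
ee_rot: [-180.0, 0.0, -180.0]
force: [2.8, -1.8, 0.2]
gripper_width: 0.5
gripper_force: 1.7
```

```bash
python3 look.py d
```

```text
7.0 [ 553.  -140.8  226. ] [ 2.79676046 -1.81952878  0.18661492]
side
[309. 235.] 354 pos [ 525.2 -128.2] r 78 ang -131.7
top
[421. 245.] 1372 pos [ 567.2 -162. ] r 93 ang -96.1
```

send_rows(
  motion=[
    {"tx": 0.0195,"ty": 0.008,"tz": 0,"rx": 0,"ry": 0,"rz": 0,"gripper": 1},
    {"tx": 0.018,"ty": 0.011,"tz": 0,"rx": 0,"ry": 0,"rz": 0,"gripper": 1},
    {"tx": 0.0165,"ty": 0.013,"tz": 0,"rx": 0,"ry": 0,"rz": 0,"gripper": 1},
    {"tx": 0.0145,"ty": 0.0155,"tz": 0,"rx": 0,"ry": 0,"rz": 0,"gripper": 1},
    {"tx": 0.012,"ty": 0.017,"tz": 0,"rx": 0,"ry": 0,"rz": 0,"gripper": 1},
    {"tx": 0.0095,"ty": 0.0185,"tz": 0,"rx": 0,"ry": 0,"rz": 0,"gripper": 1},
    {"tx": 0.007,"ty": 0.02,"tz": 0,"rx": 0,"ry": 0,"rz": 0,"gripper": 1},
    {"tx": 0.004,"ty": 0.0205,"tz": 0,"rx": 0,"ry": 0,"rz": 0,"gripper": 1},
    {"tx": 0.001,"ty": 0.021,"tz": 0,"rx": 0,"ry": 0,"rz": 0,"gripper": 1},
    {"tx": -0.002,"ty": 0.021,"tz": 0,"rx": 0,"ry": 0,"rz": 0,"gripper": 1},
    {"tx": -0.0045,"ty": 0.0205,"tz": 0,"rx": 0,"ry": 0,"rz": 0,"gripper": 1},
  ],
)

```text
time_s: 8.48
ee_pos: [506.2, -47.2, 226.0]
ee_rot: [-180.0, 0.0, -180.0]
force: [0.5, -5.7, -1.0]
gripper_width: 0.3
gripper_force: 2.4
```

```bash
python3 look.py e
```

```text
8.475 [506.2 -47.2 226. ] [ 0.4790137  -5.72713545 -1.04977575]
side
[303. 176.] 169 pos [614.8   5.4] r 84 ang 63.4
top
[416. 230.] 292 pos [ 589.7 -154.6] r 86 ang -81.5
[322. 291.] 2037 pos [500.8 -11.3] r 96 ang 142.4
```

View pics/side_e.png

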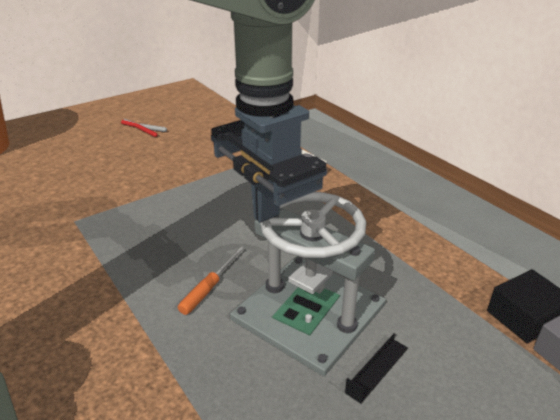

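The handle is now hidden behind the fingers at about (262,215), with the board and tools undisturbed. I'll push on about 30°, then back off and measure.

send_rows(
  motion=[
    {"tx": -0.007,"ty": 0.018,"tz": 0,"rx": 0,"ry": 0,"rz": 0,"gripper": 1},
    {"tx": -0.0095,"ty": 0.017,"tz": 0,"rx": 0,"ry": 0,"rz": 0,"gripper": 1},
    {"tx": -0.012,"ty": 0.016,"tz": 0,"rx": 0,"ry": 0,"rz": 0,"gripper": 1},
    {"tx": -0.0135,"ty": 0.014,"tz": 0,"rx": 0,"ry": 0,"rz": 0,"gripper": 1},
    {"tx": 0,"ty": 0,"tz": 0,"rx": 0,"ry": 0,"rz": 0,"gripper": 1},
  ],
)

```text
time_s: 9.2
ee_pos: [527.6, -13.8, 225.8]
ee_rot: [179.9, 0.0, -179.9]
force: [0.5, -0.8, 0.9]
gripper_width: 0.4
gripper_force: 0.0
```

send_rows(
  motion=[
    {"tx": 0.03,"ty": -0.03,"tz": 0,"rx": 0,"ry": 0,"rz": 0,"gripper": 1},
    {"tx": 0.03,"ty": -0.04,"tz": 0,"rx": 0,"ry": 0,"rz": 0,"gripper": 1},
    {"tx": 0.03,"ty": -0.04,"tz": 0,"rx": 0,"ry": 0,"rz": 0,"gripper": 1},
    {"tx": 0,"ty": 0,"tz": 0,"rx": 0,"ry": 0,"rz": 0,"gripper": 1},
  ],
)

```text
time_s: 9.7
ee_pos: [480.5, -71.5, 226.3]
ee_rot: [180.0, 0.0, 179.8]
force: [1.0, 0.7, 0.0]
gripper_width: 0.4
gripper_force: 0.0
```

```bash
python3 look.py f
```

```text
9.7 [480.5 -71.5 226.3] [1.03404521 0.72871431 0.0140585 ]
side
[262. 191.] 66 pos [533.7   5.7] r 87 ang 119.8
top
[419. 246.] 557 pos [ 565.6 -158.8] r 89 ang -97.3
```

View pics/side_f.png

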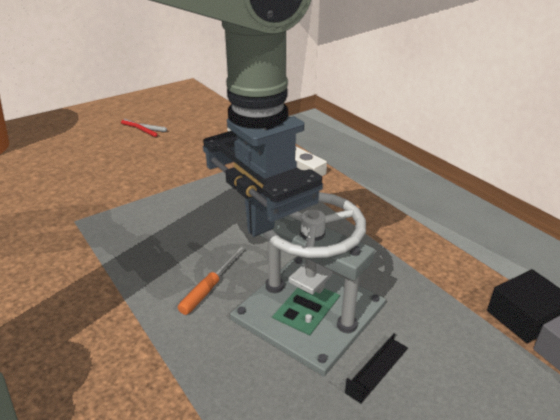

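The gripper still hides the handle, so I'll lift straight up and look again.

send_rows(
  motion=[
    {"tx": 0,"ty": 0,"tz": -0.1,"rx": 0,"ry": 0,"rz": 0,"gripper": 1},
    {"tx": 0,"ty": 0,"tz": -0.1,"rx": 0,"ry": 0,"rz": 0,"gripper": 1},
    {"tx": 0.05,"ty": 0,"tz": -0.1,"rx": 0,"ry": 0,"rz": 0,"gripper": 1},
    {"tx": 0.05,"ty": 0,"tz": 0,"rx": 0,"ry": 0,"rz": 0,"gripper": 1},
    {"tx": 0,"ty": 0,"tz": 0,"rx": 0,"ry": 0,"rz": 0,"gripper": 1},
  ],
)

```text
time_s: 10.42
ee_pos: [431.4, -69.7, 376.9]
ee_rot: [180.0, 0.1, -180.0]
force: [0.6, -0.1, -0.2]
gripper_width: 0.5
gripper_force: 0.0
```

```bash
python3 look.py g
```

```text
10.425 [431.4 -69.7 376.9] [ 0.59097658 -0.10619544 -0.16521655]
side
[275. 188.] 294 pos [554.4  -0.8] r 73 ang 108.1
top
[419. 245.] 625 pos [ 566.9 -158.7] r 89 ang -96.5
```

View pics/side_g.png

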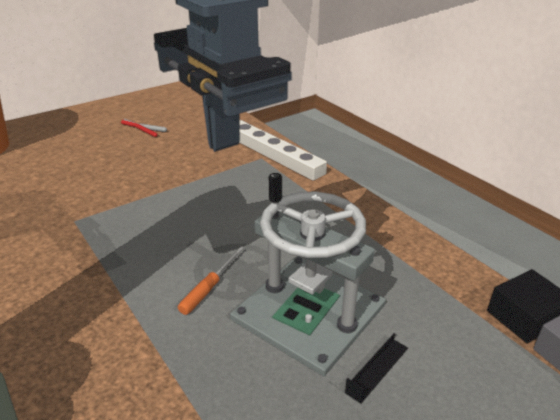

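The handle at (275,188) reads 108.1° against 102.7° at the start, so it is about 7 mm short. One gentle nudge of about 6 mm should centre it.

send_rows(
  motion=[
    {"tx": -0.08,"ty": 0.044,"tz": 0,"rx": 0,"ry": 0,"rz": 0,"gripper": 1},
    {"tx": -0.08,"ty": 0.044,"tz": 0,"rx": 0,"ry": 0,"rz": 0,"gripper": 1},
    {"tx": 0,"ty": 0,"tz": 0.1,"rx": 0,"ry": 0,"rz": 0,"gripper": 1},
    {"tx": 0,"ty": 0,"tz": 0.1,"rx": 0,"ry": 0,"rz": 0,"gripper": 1},
    {"tx": 0,"ty": 0,"tz": 0.1,"rx": 0,"ry": 0,"rz": 0,"gripper": 1},
    {"tx": 0,"ty": 0,"tz": 0,"rx": 0,"ry": 0,"rz": 0,"gripper": 1},
  ],
)

```text
time_s: 11.28
ee_pos: [509.8, -25.6, 221.6]
ee_rot: [179.9, -0.6, -180.0]
force: [0.2, 0.8, 0.7]
gripper_width: 0.5
gripper_force: 0.0
```

send_rows(
  motion=[
    {"tx": -0.015,"ty": 0.011,"tz": 0,"rx": 0,"ry": 0,"rz": 0,"gripper": 1},
    {"tx": -0.013,"ty": 0.01,"tz": 0,"rx": 0,"ry": 0,"rz": 0,"gripper": 1},
    {"tx": -0.01,"ty": 0.006,"tz": 0,"rx": 0,"ry": 0,"rz": 0,"gripper": 1},
    {"tx": -0.008,"ty": 0.005,"tz": 0,"rx": 0,"ry": 0,"rz": 0,"gripper": 1},
    {"tx": 0,"ty": 0,"tz": 0,"rx": 0,"ry": 0,"rz": 0,"gripper": 1},
  ],
)

```text
time_s: 11.9
ee_pos: [535.5, -9.8, 226.2]
ee_rot: [180.0, 0.1, -180.0]
force: [-0.8, 0.6, 0.4]
gripper_width: 0.5
gripper_force: 0.1
```

send_rows(
  motion=[
    {"tx": 0.03,"ty": -0.02,"tz": 0,"rx": 0,"ry": 0,"rz": 0,"gripper": 1},
    {"tx": 0.06,"ty": -0.04,"tz": 0,"rx": 0,"ry": 0,"rz": 0,"gripper": 1},
    {"tx": 0,"ty": 0,"tz": -0.1,"rx": 0,"ry": 0,"rz": 0,"gripper": 1},
    {"tx": 0,"ty": 0,"tz": -0.1,"rx": 0,"ry": 0,"rz": 0,"gripper": 1},
    {"tx": 0.06,"ty": -0.04,"tz": -0.1,"rx": 0,"ry": 0,"rz": 0,"gripper": 1},
    {"tx": 0.06,"ty": -0.04,"tz": 0,"rx": 0,"ry": 0,"rz": 0,"gripper": 1},
    {"tx": 0,"ty": 0,"tz": 0,"rx": 0,"ry": 0,"rz": 0,"gripper": 1},
  ],
)

```text
time_s: 12.78
ee_pos: [427.8, -81.3, 377.0]
ee_rot: [-180.0, 0.1, 179.8]
force: [0.7, 0.7, 0.7]
gripper_width: 0.6
gripper_force: 0.0
```

```bash
python3 look.py i
```

```text
12.775 [427.8 -81.3 377. ] [0.71409229 0.69106061 0.65165503]
side
[278. 186.] 299 pos [563.4   2.4] r 74 ang 100.7
top
[419. 245.] 630 pos [ 566.8 -158.8] r 89 ang -96.6
```

View pics/side_i.png

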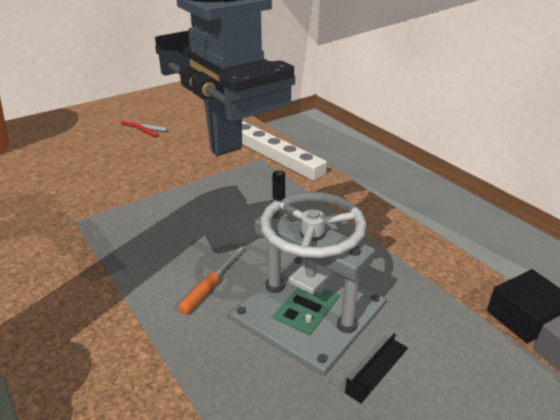

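The handle at (278,186) is within about 3 mm of its start, the loose things are unmoved, and the arm is clear.

```bash
python3 -c "
from workcell import env
print(env.job_done())"
```

```text
the job is handed in; nothing more can be done
None
```

I pushed the hand wheel one full turn clockwise and handed the job in: the handle ended about 3 mm from its start by the side camera, the loose things I could see had not moved, and the arm finished clear; no verdict was returned.

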